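# Sweep loose optics parts into the catch fence

## Robot

A 6-joint arm with a two-finger parallel gripper is mounted at the origin on a cart in front of the work surface, level with it; the furniture and walls round the work are solid. World frame = base frame: x ahead of the robot, y to its left, z up, the work surface at z = 0. Lengths are in m, angles in rad, forces in N, time in s.
With the tool pointing down it reaches from about 0.25 to 0.725 m from the base axis. Payload 4 kg.
Tool frame: the origin (TCP) lies on the front face of the gripper's body, between the roots of the fingers; the fingertips stand 73 mm ahead of it and the grasp point (between the pads) lies bot.tcp_to_grasp ahead of it (bot.tcp_to_grasp is the distance from the TCP to the grasp point, in m); z points along the fingers, y is the line along which they close (so a half turn about z gives the same grasp; the last joint's range is limited). The gripper opens to 85 mm and grips with 20 to 120 N. Pads are 22 mm wide; open, the fingers measure 114 mm over their backs; the gripper's body (76 mm by 85 mm) begins 54 mm behind the grasp point. The pads swing forward as they close: fully open they stand 13 mm farther back than shut.
Start: joints at [-1.203, 0.241, 0.005, 1.335, 0, 1.571], TCP at [0.18, -0.467, 0.304] pointing down, gripper open.
Joint ranges: [-2.72, 2.72], [-1.05, 1.87], [-1.09, 1.28], [-1.99, 2.15], [-1.42, 1.44], [-3.14, 3.14]. Speed limits (rad/s): [2.79, 2.79, 3.14, 3.14, 3.14, 3.14].

## Interface

Orientations are given as a unit quaternion [x, y, z, w].
In Python, from workcell import bot gives the robot as it stands.
- The arm moves only by the shell command python3 -m jog 'ROWS' [OPENING]. ROWS is JSON, one flat list of numbers, 6 for each row, row after row: the shift along the world's x, y, z scaled (see below), then the turn, a rotation vector about the world's x, y, z scaled (see below). In form: [tx, ty, tz, wx, wy, wz, tx, ty, tz, wx, wy, wz, ...]. A call has 1 to 10 rows; each row is the pose to reach, as a shift and turn from the pose commanded when the call began; what a row does not reach only later rows make up. The controller multiplies each number of a shift by 800 mm and each number of a turn by 2 rad. A row lasts 1/12 s, in which the tool goes at most 41.7 mm and 7.16 degrees, less where a joint would pass 70% of its speed; a pose out of reach is approached as far as the arm can. A call with a number of a shift or a turn outside -1 to 1 is refused whole. A call with a gripper value outside its range is refused whole. OPENING is the opening, from -1 (shut) to 1 (fully open), set as the call begins (- or left out, the last holds). The fingers move at their own pace and stop on an object; the grip force is fixed at half the most. Time passes only in rows, so rows that repeat a pose let the fingers close. It gives the time, the measured TCP pose, the force, the opening and the grip force at its end, in the units of the state.
- bot.get_obs(): the state, without advancing time (a new reading comes with each control period).
- bot.camera(name): name is "side" or "top" or "wrist"; returns (picture, depth): 420x560x3 uint8, red, green, blue; 420x560 float32, m along the optical axis (not along the pixel's ray), 0 where there is no reading.
- bot.calibration(name): a dict with "intrinsics" (3x3 intrinsics, pixels), "pose" (4x4, takes a point from camera to world coordinates). Camera axes: x right, y up, looking along -z (the intrinsics and any distortion apply to the point x, -y, -z); pixel columns grow to the right and rows downward; lengths in m; the calibration is good to about 2 mm. The wrist camera is an equidistant fisheye: a pixel r from the principal point sees the ray r / f radians off the axis. A picture is of the moment at which its call begins: read the wrist's pose just before it. calibration takes no time and is no camera call; for the wrist camera it gives the pose at the moment of the call.
- bot.job_done(): hands the job in; it is judged then, once.
Trained networks look in the newest picture that a camera, given by its name, has taken for a name from the list of things; names that differ only in an ending like _2 or _b are one class to them, and where a whole thing is asked for, a point or a joint stands for the part that bears it (a point fixed in the world has none). Each returns a list of dicts, best first, with "confidence" (0 to 1); they miss things now and then, are a little off and sometimes report something else, mostly with a low value. They report only what shows in the picture. A call takes as long as a camera call.
- bot.find_in(label, camera): "at" ([x, y, z] in m, in the coordinates of the camera as it stood for that picture, good to about 4 mm: the middle of the surface that is visible of it).
- bot.tip_of(label, camera): "at" ([x, y, z] in m, in the coordinates of the camera as it stood for that picture, good to about 4 mm: a listed point, or the origin of a listed thing).
The state is a dict: "clock": time; "joint_pos": joint angles; "joint_vel": joint speeds; "tau": joint torques, N m; "eef_pos": TCP position; "tool_rot": TCP orientation; "ft_force": force on the tool from outside, world axes, zero at the start; "ft_torque": the same for the moment, N m; "grip_width": finger opening in m; "grasp_force": force on a finger pad.
Only numpy, scipy, OpenCV 4.12 (cv2) and the standard library are available. Lean on these libraries where they do the work, as an engineer would, in place of code of your own. Each camera call takes 0.05 s, during which the arm holds its last target. There are 200 camera calls.

## Task

Clear the table in front of the catch fence: use the fingers as a broom and sweep the lens cap, the post collar and the sensor head across the table top through the open side of the fence, so that all three lie flat on the table wholly inside it. Only slide them, never lift them, and leave the dropper bottle, the lens tube and the steel post standing where they are.

Things in the scene. Friction and masses are not known exactly. Their poses are not given: they have to be found in the camera images.
- fence: bare aluminium three-sided fence screwed to the table, no floor. Origin on the table, centre of the enclosed area (120 deep, 180 wide); +x points inwards: open mouth at x=-60, inside of back wall x=+60, of side walls y=+-90 mm. Walls 4 thick, 25 high; outside, 22 wide foot strips 3 high with screw heads 8 high. Stands ahead to the left; +x points 65 to 91 degrees left of straight ahead
- cap: lens cap, plain black disc, 34 diameter, 10 high, lying flat and loose on the table; origin at the centre of its underside, z up
- collar: post collar, thick black ring, 28 diameter, 12 high, with a hole right through of about 14; lying flat and loose on the table; origin at the centre of its underside, z up
- sensor: sensor head, black disc with a pale round window on top, 40 diameter, 14 high, lying flat and loose on the table; origin at the centre of its underside, z up
- bottle: bystander: brown dropper bottle with white cap, 32 diameter, 70 high, standing loose on the robot's side of the work; origin at the centre of its underside, z up
- tube: bystander: black lens tube, 32 diameter, 52 high, standing loose just beyond the work; origin at the centre of its underside, z up
- post: bystander: plain steel post, 13 diameter, 51 high, standing loose on the far side of the work, easily tipped; origin at the centre of its underside, z up
- rotation_stage: bystander, fixed, do not hit: black motor stage at the robot's right of the work, a 130 mm wheel on edge on a post, top 220 mm above the table at about x=0.56, y=-0.25 m (world). From it a thin level rod, 10 thick, 100 mm above the table, runs from about x=0.57, y=-0.23 to x=0.81, y=0.09 m (world). Arms that start low at the right must pass over it. Its origin has no use

How it is judged:
By the outcome, as a careful person would: the job done as asked, in the order asked, and still so for the second after the job is handed in, with the robot touching nothing.
It also fails if it takes over 69 s, if anything falls off the work surface, if the arm or the gripper's body presses on something with over 40 N, if the wrist force passes 120 N, or if a joint passes its speed limit or range.

## Working session

There is one attempt and no reset: what is moved stays moved. The work goes in short steps, Python scripts to look and compute and a shell command to move; the robot and the scene stay as the last step left them, time stands still between calls to the robot, and variables do not carry over. Pictures are saved under pics/ and viewed, at most 10 in all, crops included, and the job is handed in when it is done.

```bash
mkdir -p pics; cat > h.py <<'E'
from workcell import bot
import numpy as np, cv2
def w(cam,p):
    T=bot.calibration(cam)["pose"]; return (np.array(T)@np.r_[p,1])[:3]
def save(cam,name):
    im,d=bot.camera(cam); cv2.imwrite(f"pics/{name}.png",im[:,:,::-1]); np.save(f"pics/{name}.npy",d); return im,d
def px2w(cam,u,v,d):
    c=bot.calibration(cam);K=np.array(c["intrinsics"]);z=d
    return w(cam,[(u-K[0,2])/K[0,0]*z,-(v-K[1,2])/K[1,1]*z,-z])
E
python3 - <<'E'
from h import *
for c in ["top","side"]:
    save(c,c+"0")
    print(c,np.round(bot.calibration(c)["pose"],3).tolist(),np.round(bot.calibration(c)["intrinsics"],1).tolist())
    for l in ["fence","cap","collar","sensor","bottle","tube","post"]:
        r=bot.tip_of(l,c)
        print(l,[(round(x["confidence"],2),np.round(w(c,x["at"]),3).tolist()) for x in r[:3]])
a=cv2.imread("pics/top0.png");b=cv2.imread("pics/side0.png")
o=bot.get_obs();print(o["clock"],o["eef_pos"],o["tool_rot"],bot.tcp_to_grasp)
E
```

```text
top [[0.189, 0.96, -0.205, 0.367], [-0.982, 0.186, -0.033, 0.06], [0.006, 0.208, 0.978, 0.89], [0.0, 0.0, 0.0, 1.0]] [[398.6, 0.0, 282.5], [0.0, 398.6, 210.0], [0.0, 0.0, 1.0]]
fence []
cap [(0.71, [0.517, -0.061, 0.0]), (0.2, [0.556, 0.092, -0.004])]
collar [(0.6, [0.557, 0.091, -0.002])]
sensor [(0.67, [0.459, 0.063, -0.003])]
bottle [(0.6, [0.381, -0.046, 0.002])]
tube [(0.71, [0.675, 0.052, 0.004])]
post [(0.45, [0.721, 0.104, 0.002])]
side [[0.996, 0.034, -0.077, 0.476], [-0.081, 0.625, -0.777, -0.583], [0.022, 0.78, 0.625, 0.545], [0.0, 0.0, 0.0, 1.0]] [[450.7, 0.0, 274.1], [0.0, 450.7, 205.4], [0.0, 0.0, 1.0]]
fence []
cap [(0.52, [0.513, -0.062, -0.003])]
collar [(0.58, [0.559, 0.092, -0.004])]
sensor [(0.72, [0.459, 0.06, -0.001])]
bottle [(0.62, [0.378, -0.042, -0.002])]
tube [(0.7, [0.675, 0.053, 0.001]), (0.58, [0.51, -0.062, 0.002])]
post [(0.42, [0.719, 0.108, 0.002])]
0.8 [ 0.17978398 -0.4665671   0.30392257] [ 9.83139533e-01  1.82856934e-01 -1.05931759e-06  2.35878255e-05] 0.0539
```

View pics/top0.png

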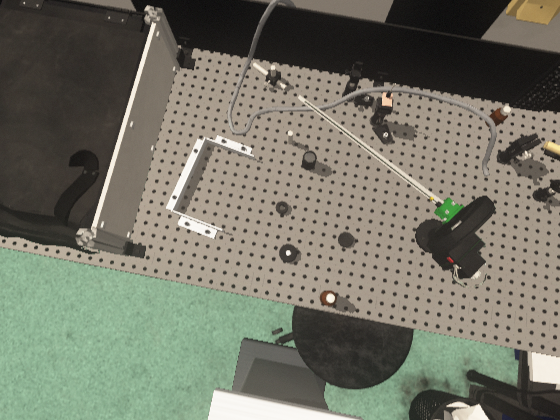

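View pics/side0.png

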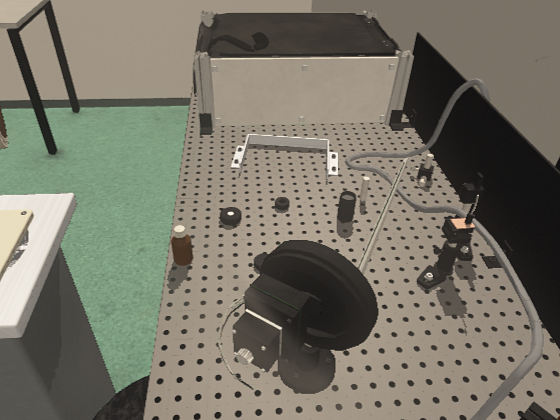

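Top view: fence at about (170–255, 135–235), opening to the right; sensor (289,254), collar (282,209), cap (346,240), tube (309,158), post (291,137), bottle (330,298). I'll fit the fence from depth next.

```bash
python3 - <<'E'
from h import *
from scipy.optimize import minimize
P=[]
for c in ["top","side"]:
    d=np.load(f"pics/{c}0.npy");k=bot.calibration(c);K=np.array(k["intrinsics"]);T=np.array(k["pose"])
    v,u=np.mgrid[:420,:560]
    X=np.stack([(u-K[0,2])/K[0,0]*d,-(v-K[1,2])/K[1,1]*d,-d,np.ones_like(d)],-1)@T.T
    m=(d>0)&(X[...,0]>.35)&(X[...,0]<.72)&(X[...,1]>.12)&(X[...,1]<.45)
    t=(abs(X[...,2])<.004)&m; print(c,"table med z",np.median(X[...,2][(abs(X[...,2])<.01)&m]))
    q=X[m&(X[...,2]>.018)&(X[...,2]<.032)][:,:2]; P.append(q); print(len(q),q.min(0),q.max(0))
def cost(p,q):
    c,s=np.cos(p[2]),np.sin(p[2]); r=(q-p[:2])@np.array([[c,-s],[s,c]])
    x,y=r.T
    def seg(ax,ay,bx,by):
        a=np.array([ax,ay]);b=np.array([bx,by]);t=np.clip(((r-a)@(b-a))/((b-a)@(b-a)),0,1)
        return np.hypot(*(r-a-t[:,None]*(b-a)).T)
    D=np.min([seg(.062,-.092,.062,.092),seg(-.06,.092,.062,.092),seg(-.06,-.092,.062,-.092)],0)
    return np.mean(np.minimum(D,.015)**2)*1e6
for q in P+[np.vstack(P)]:
    b=min((minimize(cost,[x0,y0,a],args=(q,),method="Nelder-Mead",options=dict(maxiter=2000)) for a in np.radians([68,78,88]) for x0 in(.5,.55) for y0 in (.22,.27)),key=lambda r:r.fun)
    p=b.x; c,s=np.cos(p[2]),np.sin(p[2]); R=np.array([[c,-s],[s,c]])
    print(p[:2].round(4),np.degrees(p[2]).round(2),b.fun)
print("mouth ends", (p[:2]+R@[-.06,.09]).round(3),(p[:2]+R@[-.06,-.09]).round(3))
for n,w_ in dict(cap=(.515,-.061),collar=(.558,.0915),sensor=(.459,.062),bottle=(.38,-.044),tube=(.675,.052),post=(.72,.106)).items():
    print(n,"fence frame",(R.T@(np.array(w_)-p[:2])).round(3))
E
```

```text
top table med z 0.0006528204606539578
830 [0.3861361  0.17911862] [0.71995084 0.43653064]
side table med z -0.0003212247601738216
1098 [0.38590985 0.17581842] [0.71961626 0.41845541]
[0.5814 0.2525] 79.68 106.40703291774646
[0.5816 0.2518] 79.69 147.45433086326875
[0.5814 0.2522] 79.69 129.81624893148174
mouth ends [0.482 0.209] [0.659 0.177]
cap fence frame [-0.32   0.009]
collar fence frame [-0.162 -0.006]
sensor fence frame [-0.209  0.086]
bottle fence frame [-0.327  0.145]
tube fence frame [-0.18  -0.128]
post fence frame [-0.119 -0.162]
```

```bash
python3 -m jog '[0.05,0.07,0,0,0,0.05, 0.1,0.13,0,0,0,0.1, 0.13,0.17,0,0,0,0.15, 0.16,0.21,0,0,0,0.2, 0.19,0.25,0,0,0,0.25, 0.22,0.29,0,0,0,0.3, 0.25,0.34,0,0,0,0.35, 0.27,0.37,0,0,0,0.4, 0.27,0.37,0,0,0,0.4]' -0.53
python3 -m jog '[0.03,0.04,0,0,0,0.05, 0.06,0.08,0,0,0,0.08, 0.09,0.12,0,0,0,0.111, 0.12,0.16,0,0,0,0.111, 0.15,0.2,0,0,0,0.111, 0.18,0.24,-0.05,0,0,0.111, 0.193,0.271,-0.1,0,0,0.111, 0.193,0.271,-0.15,0,0,0.111, 0.193,0.271,-0.19,0,0,0.111, 0.193,0.271,-0.19,0,0,0.111]'
python3 - <<'E'
from h import *
o=bot.get_obs();print(o["clock"],o["eef_pos"],o["tool_rot"],o["grip_width"],o["ft_force"],o["joint_pos"])
im,d=save("side","s1"); T=np.array(bot.calibration("side")["pose"]);K=np.array(bot.calibration("side")["intrinsics"])
v,u=np.mgrid[:420,:560]
X=np.stack([(u-K[0,2])/K[0,0]*d,-(v-K[1,2])/K[1,1]*d,-d,np.ones_like(d)],-1)@T.T
m=(d>0)&(abs(X[...,0]-o["eef_pos"][0])<.06)&(abs(X[...,1]-o["eef_pos"][1])<.06)&(X[...,2]>.02)
q=X[m]; print("low z",np.percentile(q[:,2],[0,1,2,5,10]).round(4))
print("tip extent x",q[q[:,2]<q[:,2].min()+.03][:,:2].min(0),q[q[:,2]<q[:,2].min()+.03][:,:2].max(0))
cv2.imwrite("pics/s1c.png",cv2.resize(im[100:260,180:400,::-1],None,fx=3,fy=3))
E
```

```text
clock: 1.55
eef_pos: [0.3969, -0.1681, 0.3042]
tool_rot: [0.833, 0.553, 0.0, 0.0]
ft_force: [1.1, -1.2, 0.1]
grip_width: 0.0201
grasp_force: 0.0
clock: 2.38
eef_pos: [0.5459, 0.0471, 0.1447]
tool_rot: [0.767, 0.641, -0.005, -0.004]
ft_force: [-2.8, 0.0, -0.3]
grip_width: 0.02
grasp_force: 0.0
2.3833 [0.54588791 0.04708114 0.14465634] [ 0.76744991  0.6410756  -0.00532221 -0.00379301] 0.019989940255115926 [-2.75487934  0.02240313 -0.32778222] [ 8.59830639e-02  4.60403794e-01 -1.13283327e-01  1.01017975e+00
  1.20885723e-04  1.83574142e+00]
low z [0.0731 0.0889 0.1012 0.1251 0.1465]
tip extent x [0.52318252 0.03145765] [0.57015655 0.0600126 ]
```

View pics/s1c.png

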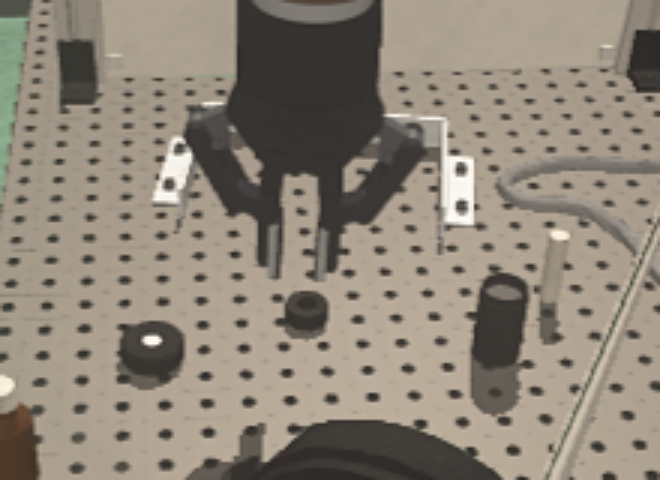

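The image shows fingers pointing at the table, just beside the collar (305,312 in the crop), with the links spreading wide above. The tips sit ~72 mm below the TCP. I'll descend gently.

```bash
python3 -m jog '[0,0,-0.02,0,0,0, 0,0,-0.04,0,0,0, 0,0,-0.06,0,0,0, 0,0,-0.07,0,0,0, 0,0,-0.08,0,0,0, 0,0,-0.08,0,0,0, 0,0,-0.08,0,0,0]'
python3 - <<'E'
from h import *
c,s=np.cos(np.radians(79.69)),np.sin(np.radians(79.69));R=np.array([[c,-s],[s,c]]);F=np.array([.5814,.2522])
save("top","t1")
for l in ["collar","sensor","cap"]:
    r=bot.tip_of(l,"top"); print(l,[(round(x["confidence"],2),(R.T@(w("top",x["at"])[:2]-F)).round(3).tolist()) for x in r[:2]])
o=bot.get_obs();print(o["eef_pos"],o["tool_rot"],"fence",R.T@(o["eef_pos"][:2]-F))
E
```

```text
clock: 3.02
eef_pos: [0.5508, 0.046, 0.089]
tool_rot: [0.768, 0.64, 0.001, 0.0]
ft_force: [-0.1, 0.3, 0.3]
grip_width: 0.0202
grasp_force: 0.0
collar []
sensor []
cap []
[0.55086786 0.04625219 0.08899615] [7.68137444e-01 6.40284280e-01 7.76244493e-04 5.52505728e-04] fence [-0.208087   -0.00682013]
```

```bash
python3 -m jog '[0,0,-0.007,0,0,0, 0,0,-0.014,0,0,0, 0,0,-0.014,0,0,0, 0.0027,0.0148,-0.014,0,0,0, 0.0054,0.0295,-0.014,0,0,0, 0.008,0.0443,-0.014,0,0,0, 0.0107,0.059,-0.014,0,0,0, 0.0134,0.0738,-0.014,0,0,0, 0.0134,0.0738,-0.014,0,0,0]'
python3 -m jog '[0.008,0.018,0,0,0,0, 0.017,0.036,0,0,0,0, 0.026,0.054,0,0,0,0, 0.035,0.073,0,0,0,0, 0.044,0.091,0,0,0,0, 0.053,0.11,0,0,0,0, 0.062,0.128,0,0,0,0, 0.071,0.147,0,0,0,0, 0.08,0.165,0,0,0,0, 0.088,0.1835,0,0,0,0]'
python3 -m jog '[0,0,0,0,0,0, -0.001,-0.008,0,0,0,0, -0.003,-0.016,0,0,0,0, -0.003,-0.016,0.03,0,0,0, -0.003,-0.016,0.07,0,0,0, -0.003,-0.016,0.09,0,0,0, -0.003,-0.016,0.09,0,0,0]'
python3 - <<'E'
from h import *
c,s=np.cos(np.radians(79.69)),np.sin(np.radians(79.69));R=np.array([[c,-s],[s,c]]);F=np.array([.5814,.2522])
for cam in ["top","side"]:
  save(cam,cam+"2")
  for l in ["collar","sensor","cap"]:
    r=bot.tip_of(l,cam); print(l,[(round(x["confidence"],2),(R.T@(w(cam,x["at"])[:2]-F)).round(3).tolist()) for x in r[:2]])
o=bot.get_obs();print(o["eef_pos"],o["tool_rot"],"fence",R.T@(o["eef_pos"][:2]-F))
E
```

```text
clock: 3.97
eef_pos: [0.5617, 0.1084, 0.077]
tool_rot: [0.767, 0.642, 0.001, -0.0]
ft_force: [0.1, 0.0, -0.1]
grip_width: 0.0201
grasp_force: 0.0
clock: 4.8
eef_pos: [0.6315, 0.2528, 0.0766]
tool_rot: [0.768, 0.64, -0.0, 0.0]
ft_force: [-0.4, -1.0, -0.3]
grip_width: 0.0202
grasp_force: 0.3
clock: 5.38
eef_pos: [0.631, 0.2381, 0.1542]
tool_rot: [0.769, 0.64, 0.004, 0.002]
ft_force: [1.0, -0.1, 1.0]
grip_width: 0.0201
grasp_force: 0.0
collar [(0.55, [-0.12, -0.162])]
sensor [(0.83, [-0.211, 0.083])]
cap [(0.71, [-0.321, 0.005])]
collar [(0.45, [0.031, -0.05])]
sensor []
cap [(0.49, [-0.321, 0.011])]
[0.62814816 0.23881497 0.14718017] [ 7.68153974e-01  6.40263630e-01 -1.33072556e-03 -4.29549277e-04] fence [-0.00480221 -0.04838893]
```

```bash
python3 -m jog '[-0.027,-0.035,0.02,0,0,0, -0.055,-0.07,0.02,0,0,0, -0.083,-0.105,0.02,0,0,0, -0.11,-0.14,0.02,0,0,0, -0.138,-0.175,0.02,0,0,0, -0.165,-0.21,0.02,0,0,0, -0.193,-0.245,0.02,0,0,0, -0.2214,-0.281,0.01,0,0,0, -0.2214,-0.281,0,0,0,0, -0.2214,-0.281,0,0,0,0]'
python3 -m jog '[0,0,0,0,0,0, 0,0,-0.02,0,0,0, 0,0,-0.04,0,0,0, 0,0,-0.06,0,0,0, 0,0,-0.075,0,0,0, 0,0,-0.085,0,0,0, 0,0,-0.0896,0,0,0, 0,0,-0.0896,0,0,0, 0,0,-0.0896,0,0,0]'
python3 - <<'E'
from h import *
c,s=np.cos(np.radians(79.69)),np.sin(np.radians(79.69));R=np.array([[c,-s],[s,c]]);F=np.array([.5814,.2522])
for cam in ["side"]:
  save(cam,cam+"3")
  for l in ["sensor","bottle"]:
    r=bot.tip_of(l,cam); print(l,[(round(x["confidence"],2),(R.T@(w(cam,x["at"])[:2]-F)).round(3).tolist()) for x in r[:2]])
o=bot.get_obs();print(o["eef_pos"],o["tool_rot"],"fence",R.T@(o["eef_pos"][:2]-F))
E
```

```text
clock: 6.62
eef_pos: [0.4494, 0.0133, 0.1472]
tool_rot: [0.769, 0.639, -0.001, -0.001]
ft_force: [0.1, 0.3, -0.7]
grip_width: 0.0203
grasp_force: 0.0
clock: 7.37
eef_pos: [0.4525, 0.0149, 0.0773]
tool_rot: [0.768, 0.641, 0.0, 0.0]
ft_force: [0.0, 0.0, 0.1]
grip_width: 0.0198
grasp_force: 0.0
sensor [(0.63, [-0.208, 0.079])]
bottle [(0.96, [-0.326, 0.148])]
[0.45252875 0.01459955 0.07777461] [7.68070070e-01 6.40365236e-01 6.80940470e-04 5.18874816e-04] fence [-0.25682871  0.08426618]
```

```bash
python3 -m jog '[0.002,0.0102,0,0,0,0, 0.0037,0.0205,0,0,0,0, 0.0056,0.0307,0,0,0,0]'
python3 -m jog '[0.0077,0.0141,0,0,0,0, 0.0153,0.0283,0,0,0,0, 0.023,0.0424,0,0,0,0, 0.0306,0.0565,0,0,0,0, 0.0383,0.0707,0,0,0,0, 0.046,0.0848,0,0,0,0, 0.0536,0.0989,0,0,0,0, 0.0613,0.1131,0,0,0,0, 0.0689,0.1272,0,0,0,0]'
python3 -m jog '[0.0027,0.0146,0,0,0,0, 0.0053,0.0293,0,0,0,0, 0.008,0.0439,0,0,0,0, 0.0106,0.0586,0,0,0,0, 0.0133,0.0732,0,0,0,0, 0.016,0.0878,0,0,0,0, 0.0186,0.1025,0,0,0,0, 0.0213,0.1171,0,0,0,0, 0.0239,0.1318,0,0,0,0, 0.0266,0.1464,0,0,0,0]'
python3 -m jog '[0,0,0,0,0,0, -0.001,-0.008,0,0,0,0, -0.003,-0.016,0,0,0,0, -0.003,-0.016,0.03,0,0,0, -0.003,-0.016,0.07,0,0,0, -0.003,-0.016,0.11,0,0,0, -0.003,-0.016,0.11,0,0,0]'
python3 - <<'E'
from h import *
c,s=np.cos(np.radians(79.69)),np.sin(np.radians(79.69));R=np.array([[c,-s],[s,c]]);F=np.array([.5814,.2522])
for cam in ["top","side"]:
  save(cam,cam+"4")
  for l in ["collar","sensor","cap","tube","post","bottle"]:
    r=bot.tip_of(l,cam); print(l,[(round(x["confidence"],2),(R.T@(w(cam,x["at"])[:2]-F)).round(3).tolist()) for x in r[:2]])
o=bot.get_obs();print(o["eef_pos"],o["tool_rot"],"fence",R.T@(o["eef_pos"][:2]-F))
E
```

```text
clock: 7.77
eef_pos: [0.4566, 0.0398, 0.0774]
tool_rot: [0.768, 0.64, 0.0, 0.0]
ft_force: [-1.0, -1.5, 0.6]
grip_width: 0.0199
grasp_force: 0.3
clock: 8.52
eef_pos: [0.512, 0.142, 0.0769]
tool_rot: [0.768, 0.64, -0.0, -0.0]
ft_force: [-1.1, -0.8, 0.5]
grip_width: 0.0202
grasp_force: 0.7
clock: 9.35
eef_pos: [0.5328, 0.2591, 0.077]
tool_rot: [0.768, 0.64, -0.0, -0.0]
ft_force: [0.4, -1.2, 0.9]
grip_width: 0.0199
grasp_force: 0.6
clock: 9.93
eef_pos: [0.5333, 0.245, 0.1718]
tool_rot: [0.769, 0.64, 0.005, 0.002]
ft_force: [1.3, 0.3, 1.5]
grip_width: 0.02
grasp_force: 0.0
collar []
sensor []
cap [(0.76, [-0.319, 0.008])]
tube [(0.66, [-0.182, -0.13]), (0.31, [-0.324, 0.145])]
post [(0.38, [-0.12, -0.161])]
bottle [(0.57, [-0.329, 0.144])]
collar [(0.53, [0.033, -0.051])]
sensor [(0.78, [0.029, 0.043])]
cap [(0.61, [-0.32, 0.012])]
tube [(0.85, [-0.18, -0.129])]
post [(0.64, [-0.117, -0.163])]
bottle [(0.87, [-0.324, 0.148])]
[0.53014993 0.24514761 0.16470859] [ 7.68069498e-01  6.40366432e-01 -2.71451509e-04 -6.68255063e-05] fence [-0.01611095  0.04916038]
```

View pics/side4.png

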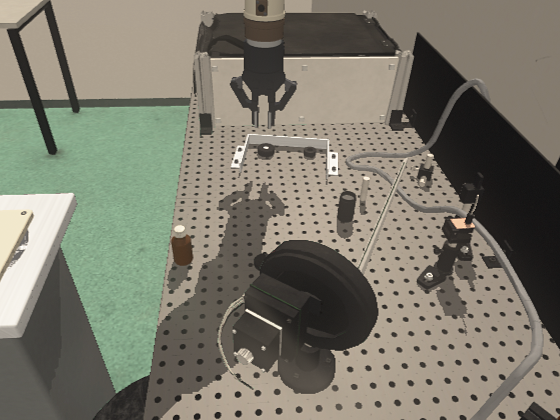

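Sensor (265,150) and collar (310,152) are in the fence. Before going for the cap, check stage clearance near the approach point.

```bash
python3 -m jog '[-0.003,-0.045,0,0,0,0, -0.006,-0.09,0,0,0,0, -0.009,-0.135,0,0,0,0, -0.012,-0.18,0,0,0,0, -0.015,-0.225,0,0,0,0, -0.018,-0.27,0,0,0,0, -0.02,-0.3,0,0,0,0, -0.02,-0.3,0,0,0,0]'
python3 - <<'E'
from h import *
c,s=np.cos(np.radians(79.69)),np.sin(np.radians(79.69));R=np.array([[c,-s],[s,c]]);F=np.array([.5814,.2522])
for n in ["top0","side0"]:
    cam=n[:-1]; d=np.load(f"pics/{n}.npy");T=np.array(bot.calibration(cam)["pose"]);K=np.array(bot.calibration(cam)["intrinsics"])
    v,u=np.mgrid[:420,:560]
    X=np.stack([(u-K[0,2])/K[0,0]*d,-(v-K[1,2])/K[1,1]*d,-d,np.ones_like(d)],-1)@T.T
    q=X[(d>0)&(X[...,2]>.02)&(X[...,2]<.3)&(X[...,0]>.45)&(X[...,1]<-.08)&(X[...,1]>-.4)]
    r=np.hypot(q[:,0]-.507,q[:,1]+.105); i=np.argsort(r)[:8]; print(n,q[i][:,:3].round(3).tolist())
save("side","side5")
for cam in ["top"]:
  save(cam,cam+"5")
  for l in ["collar","sensor"]:
    r=bot.tip_of(l,cam); print(l,[(round(x["confidence"],2),(R.T@(w(cam,x["at"])[:2]-F)).round(3).tolist()) for x in r[:2]])
o=bot.get_obs();print(o["eef_pos"],"fence",R.T@(o["eef_pos"][:2]-F))
E
```

```text
clock: 11.3
eef_pos: [0.5138, 0.001, 0.1652]
tool_rot: [0.77, 0.638, -0.001, 0.001]
ft_force: [0.2, -0.9, -0.1]
grip_width: 0.0203
grasp_force: 0.0
top0 [[0.51, -0.199, 0.154], [0.509, -0.199, 0.149], [0.512, -0.199, 0.142], [0.51, -0.2, 0.131], [0.511, -0.2, 0.135], [0.509, -0.2, 0.135], [0.51, -0.2, 0.14], [0.508, -0.2, 0.14]]
side0 [[0.526, -0.212, 0.194], [0.498, -0.213, 0.155], [0.524, -0.213, 0.193], [0.521, -0.213, 0.191], [0.498, -0.214, 0.153], [0.498, -0.214, 0.151], [0.527, -0.213, 0.195], [0.498, -0.215, 0.155]]
collar [(0.66, [0.033, -0.048])]
sensor [(0.69, [0.031, 0.042])]
[0.51445212 0.00579112 0.16508272] fence [-0.25441224  0.02176616]
```

```bash
python3 -m jog '[-0.002,-0.025,0,0,0,0, -0.004,-0.05,0,0,0,0, -0.005,-0.075,0,0,0,0, -0.006,-0.095,0,0,0,0, -0.007,-0.11,0,0,0,0, -0.0075,-0.12,0,0,0,0, -0.0078,-0.128,0,0,0,0, -0.0078,-0.132,0,0,0,0, -0.0078,-0.132,0,0,0,0]'
python3 -m jog '[0,0,-0.02,0,0,0, 0,0,-0.04,0,0,0, 0,0,-0.06,0,0,0, 0,0,-0.08,0,0,0, 0,0,-0.095,0,0,0, 0,0,-0.105,0,0,0, 0,0,-0.11,0,0,0, 0,0,-0.11,0,0,0, 0,0,-0.11,0,0,0]'
python3 - <<'E'
from h import *
c,s=np.cos(np.radians(79.69)),np.sin(np.radians(79.69));R=np.array([[c,-s],[s,c]]);F=np.array([.5814,.2522])
for cam in ["top","side"]:
  im,d=save(cam,cam+"6")
  for l in ["cap"]:
    r=bot.tip_of(l,cam); print(l,[(round(x["confidence"],2),(R.T@(w(cam,x["at"])[:2]-F)).round(3).tolist()) for x in r[:2]])
o=bot.get_obs();print(o["eef_pos"],"fence",R.T@(o["eef_pos"][:2]-F))
E
```

```text
clock: 12.25
eef_pos: [0.5082, -0.1005, 0.165]
tool_rot: [0.768, 0.64, 0.0, -0.0]
ft_force: [0.7, 0.5, 0.0]
grip_width: 0.0204
grasp_force: 0.0
clock: 13.0
eef_pos: [0.5084, -0.1003, 0.0774]
tool_rot: [0.768, 0.64, 0.0, 0.0]
ft_force: [-0.1, -0.0, -0.7]
grip_width: 0.02
grasp_force: 0.0
cap [(0.44, [-0.323, 0.011])]
cap [(0.56, [-0.32, 0.014])]
[ 0.50863456 -0.100588    0.07786599] fence [-0.36011494  0.0084507 ]
```

```bash
python3 -m jog '[0.002,0.0123,0,0,0,0, 0.0045,0.0246,0,0,0,0, 0.0067,0.0369,0,0,0,0]'
python3 -m jog '[0.0042,0.0186,0,0,0,0, 0.0083,0.0373,0,0,0,0, 0.0125,0.0559,0,0,0,0, 0.0166,0.0745,0,0,0,0, 0.0208,0.0931,0,0,0,0, 0.0249,0.1118,0,0,0,0, 0.0291,0.1304,0,0,0,0, 0.0332,0.149,0,0,0,0, 0.0374,0.1676,0,0,0,0, 0.0415,0.1862,0,0,0,0]'
python3 -m jog '[0.0042,0.0186,0,0,0,0, 0.0083,0.0373,0,0,0,0, 0.0125,0.0559,0,0,0,0, 0.0166,0.0745,0,0,0,0, 0.0208,0.0931,0,0,0,0, 0.0249,0.1118,0,0,0,0, 0.0291,0.1304,0,0,0,0, 0.0332,0.149,0,0,0,0, 0.0374,0.1676,0,0,0,0, 0.0415,0.1862,0,0,0,0]'
python3 -m jog '[0,0,0,0,0,0, -0.001,-0.008,0,0,0,0, -0.003,-0.016,0,0,0,0, -0.003,-0.016,0.03,0,0,0, -0.003,-0.016,0.07,0,0,0, -0.003,-0.016,0.11,0,0,0, -0.03,-0.06,0.13,0,0,0, -0.06,-0.1,0.14,0,0,0, -0.09,-0.14,0.15,0,0,0, -0.12,-0.18,0.15,0,0,0]'
python3 -m jog '[-0.02,-0.03,0,0,0,0, -0.03,-0.06,0,0,0,0, -0.03,-0.06,0,0,0,0, -0.03,-0.06,0,0,0,0]'
python3 - <<'E'
from h import *
c,s=np.cos(np.radians(79.69)),np.sin(np.radians(79.69));R=np.array([[c,-s],[s,c]]);F=np.array([.5814,.2522])
for cam in ["top","side"]:
  im,d=save(cam,cam+"7")
  for l in ["collar","sensor","cap","tube","post","bottle"]:
    r=bot.tip_of(l,cam); print(l,[(round(x["confidence"],2),(R.T@(w(cam,x["at"])[:2]-F)).round(3).tolist()) for x in r[:2]])
  if cam=="top": cv2.imwrite("pics/t7c.png",cv2.resize(im[110:320,140:400,::-1],None,fx=2.8,fy=2.8))
E
```

```text
clock: 13.45
eef_pos: [0.5136, -0.0701, 0.0773]
tool_rot: [0.768, 0.64, 0.0, 0.0]
ft_force: [0.4, -0.1, -0.3]
grip_width: 0.0196
grasp_force: 0.2
clock: 14.28
eef_pos: [0.5465, 0.0799, 0.0772]
tool_rot: [0.768, 0.641, -0.0, 0.0]
ft_force: [-0.4, -0.6, 0.9]
grip_width: 0.0201
grasp_force: 0.4
clock: 15.12
eef_pos: [0.58, 0.2284, 0.077]
tool_rot: [0.768, 0.64, -0.0, -0.0]
ft_force: [0.0, -0.8, 1.8]
grip_width: 0.02
grasp_force: 0.5
clock: 15.95
eef_pos: [0.4827, 0.0805, 0.1986]
tool_rot: [0.769, 0.64, 0.001, 0.001]
ft_force: [1.2, -1.6, 0.5]
grip_width: 0.0202
grasp_force: 0.0
clock: 16.28
eef_pos: [0.4586, 0.0329, 0.1972]
tool_rot: [0.77, 0.639, -0.0, -0.0]
ft_force: [0.1, 0.3, -0.0]
grip_width: 0.0206
grasp_force: 0.0
collar [(0.64, [0.034, -0.049])]
sensor [(0.67, [0.032, 0.044])]
cap [(0.65, [0.003, -0.007])]
tube []
post [(0.59, [-0.12, -0.163])]
bottle []
collar [(0.58, [0.03, -0.049])]
sensor [(0.55, [0.032, 0.045])]
cap [(0.41, [0.008, -0.002])]
tube [(0.87, [-0.179, -0.129])]
post [(0.53, [-0.117, -0.162])]
bottle [(0.94, [-0.326, 0.152]), (0.51, [-0.178, -0.128])]
```

View pics/t7c.png

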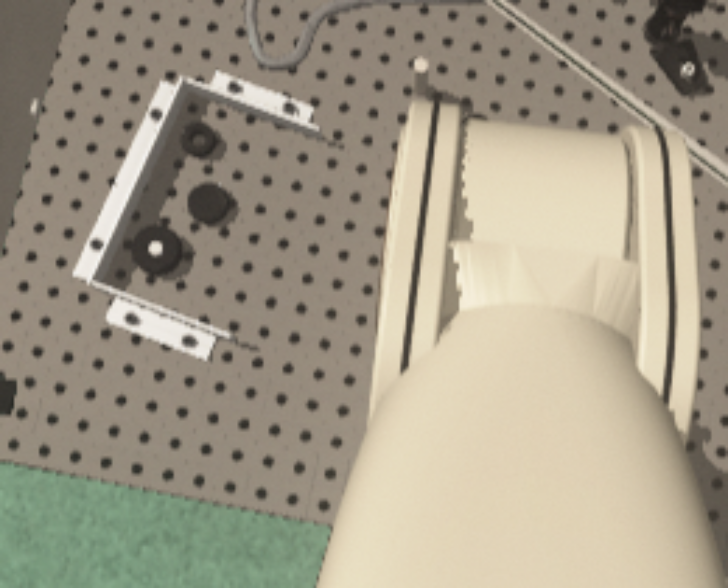

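View pics/side7.png

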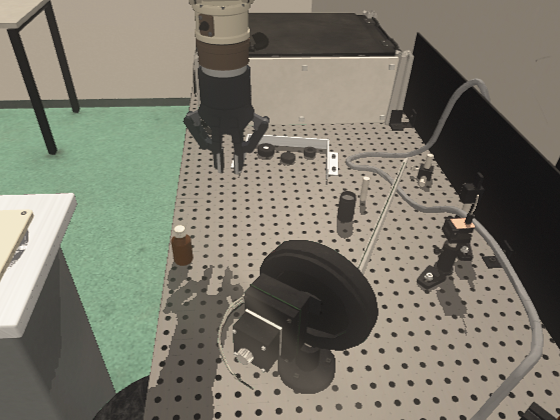

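The crop shows the collar (200,140), cap (210,203) and sensor (157,250) flat and well inside the fence. In the side view the bottle (181,245), tube (346,207) and post (364,192) still stand in place, and the gripper is clear of everything.

```bash
python3 -c "
from workcell import bot
print(bot.job_done())"
```

```text
the job is handed in; nothing more can be done
None
```

The lens cap, post collar and sensor head were swept flat into the fence, and the dropper bottle, lens tube and steel post still stand where they were; the job was handed in at about 16 s of the 69 s allowed.

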